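# Load the exposure carousel

## Robot

A 7-joint arm with a two-finger parallel gripper is mounted at the origin on the work surface. World frame = base frame: x ahead of the robot, y to its left, z up, the work surface at z = 0. Lengths are in m, angles in rad, forces in N, time in s.
With the tool pointing down it reaches from about 0.425 to 0.925 m from the base axis. Payload 6.8 kg.
Tool frame: the origin (TCP) lies on the front face of the gripper's body, between the roots of the fingers; the fingertips stand 73 mm ahead of it and the grasp point (between the pads) lies 54 mm ahead of it (env.nose_length is the distance from the TCP to the fingertips, in m); z points along the fingers, y is the direction in which the jaws open and shut (so a half turn about z gives the same grasp; the last joint's range is limited). The gripper opens to 85 mm and grips with 20 to 120 N. Pads are 22 mm wide; open, the fingers measure 114 mm over their backs; the gripper's body (76 mm by 85 mm) begins 54 mm behind the grasp point. The pads swing forward as they close: fully open they stand 13 mm farther back than shut.
Start: joints at [-1.418, 0.477, 0.022, 1.555, -0.011, 1.109, -0.083], TCP at [0.174, 0.652, 0.304] pointing down, gripper open.
Joint ranges: [-2.96, 2.96], [-0.34, 2.1], [-1.41, 1.46], [0.24, 2.44], [-1.37, 4.51], [0.17, 1.92], [-2.96, 2.96]. Speed limits (rad/s): [2.39, 2.39, 3.14, 3.14, 3.14, 3.14, 3.14].

## Interface

Orientations are given as a unit quaternion [w, x, y, z].
In Python, from cell import env, kin, camera, calibration, job gives the robot as it stands. The module is installed in compiled form; this text tells all that it offers. Calls block until the motion is done:
- env.reach(position, orientation): joint-space move of the TCP to a pose.
- env.movel(position, velocity=0.15, rot=None, stop_force=None): straight line of the TCP; rot=None keeps the orientation; velocity is the mean speed in m/s. With stop_force (N) it stops when the force on the tool has changed by that much, and returns True; else False.
- env.goto_joints(angles): joint-space move.
- env.grip(opening, f_grip=None): finger opening in m; f_grip is the grip in N (None keeps the last); returns when the fingers have stopped.
- env.dwell(seconds).
- kin.inverse_kinematics(position, orientation): joint angles nearest the present ones, or None.
- env.get_state(): the state.
- camera(name): name is "scene" or "side" or "wrist"; returns (picture, depth): 420x560x3 uint8, blue, green, red; 420x560 float32, m along the optical axis (not along the pixel's ray), 0 where there is no reading.
- calibration(name): a dict with "fx", "fy", "cx", "cy" (pixels), "rvec" (rotation vector, rad) and "tvec" (3), from world to camera coordinates, as OpenCV has them. Camera axes: x right, y down, z forward; pixel columns grow to the right and rows downward; lengths in m; the calibration is good to about 2 mm. A picture is of the moment at which its call begins: read the wrist's pose just before it. calibration takes no time and is no camera call; for the wrist camera it gives the pose at the moment of the call.
A pose or a line that the arm cannot do raises env.PlanningError and nothing moves.
- job.job_done(): hands the job in, once; it reports no verdict.
The state is a dict: "time": time; "qpos": joint angles; "joint_velocities": joint speeds; "joint_torque": joint torques, N m; "tcp_pos": TCP position; "orientation": TCP orientation; "force": force on the tool from outside, world axes, zero at the start; "torque": the same for the moment, N m; "opening": finger opening in m.
Only numpy, scipy, OpenCV 4.12 (cv2) and the standard library are available. Lean on these libraries where they do the work, as an engineer would, in place of code of your own. Each camera call takes 0.05 s, during which the arm holds its last target. There are 200 camera calls.

## Task

Before loading, try the carousel's one-way hand lever with the cups empty: run it fully to its stop in the direction in which it is loose, then fully to the other stop in the direction in which it grips and takes the turntable round. Then stand each black-capped sample bottle from the bench paper upright and fully down in a cup of its own, loading at the open front and levering the turntable on, until all the bottles are wholly behind the front edge of the amber shield, and leave the lever back at its loose-way stop. Do not knock over or push away the beaker, the conical flask, the wash bottle or the brown reagent bottle.

Things in the scene. Friction and masses are not known exactly. Their poses are not given: they have to be found in the camera images.
- carousel_axis (a point): On the bench surface (z = 0), on the upright axis of the exposure carousel, a round white machine fixed to the bench (base 300 mm across, 22 mm high). x points from the open loading front to the back, so the loading front lies on the -x side; z up. On the axis stands the lamp well, a 40 mm glass tube with a 46 mm black cap, top 154 mm above the bench.
- shield_edge (a point): Middle of the roof's front edge of the transparent amber shield, 162 mm up, 30 mm to the front (-x) of the axis. The shield is a half drum open to the front: a roof (top 167 mm up) and a wall of 139 mm outer radius round the back half, from 64 to 164 mm up. A ballast box 130 mm high stands behind it.
- turntable (a joint): Angle of the turntable (rad, counter-clockwise from above positive, no limits, starts anywhere): an aluminium disc 262 mm across, top 56 mm up, with eight equal white cups 45 degrees apart, centres 100 mm from the axis. It turns stiffly (0.25 N m), stays where it is left, and a backstop lets it turn one way only.
- lever (a joint): Angle of the hand lever about the same axis (rad, counter-clockwise positive, stops at -0.54 and +0.54). At 0 it points 122 degrees counter-clockwise from carousel_axis x. Stepless one-way clutch: one way it takes the turntable along angle for angle (1 to 5 % is lost), the other way it runs loose; try it to find which. Moves easily (2 N), stays where left.
- lever_knob (a point): In the black upright grip at the lever's outer end, on the grip's own axis, 90 mm up, 200 mm from the carousel's axis. The grip is a cylinder 27 mm in diameter, from 36 to 108 mm up, that spins freely on its pin: it can be pinched from above and led round the arc without turning the hand.
- pocket0 (a point): Centre of the floor of one of the eight cups, 56 mm above the bench. Each cup is 50 mm wide inside, 58 mm outside and 38 mm deep (rim 94 mm above the bench). Turns with the turntable.
- pocket1 (a point): The same for cup 1, 45 degrees counter-clockwise from cup 0. Turns with the turntable.
- pocket2 (a point): The same for cup 2, 90 degrees counter-clockwise from cup 0. Turns with the turntable.
- pocket3 (a point): The same for cup 3, 135 degrees counter-clockwise from cup 0. Turns with the turntable.
- pocket4 (a point): The same for cup 4, 180 degrees counter-clockwise from cup 0. Turns with the turntable.
- pocket5 (a point): The same for cup 5, 225 degrees counter-clockwise from cup 0. Turns with the turntable.
- pocket6 (a point): The same for cup 6, 270 degrees counter-clockwise from cup 0. Turns with the turntable.
- pocket7 (a point): The same for cup 7, 315 degrees counter-clockwise from cup 0. Turns with the turntable.
- bottle0_mid (a point): Centre (half-way up) of a sample bottle: frosted glass, 45 mm in diameter, 85 mm tall, about 110 g, black screw cap (38 mm in diameter, the top 22 mm). z up along the bottle. The bottles stand upright on the pale bench paper on the robot's right, all alike; three or four of the five are there, the others absent.
- bottle1_mid (a point): Another sample bottle like bottle0, point half-way up; may be absent.
- bottle2_mid (a point): Another sample bottle like bottle0, point half-way up; may be absent.
- bottle3_mid (a point): Another sample bottle like bottle0, point half-way up; may be absent.
- bottle4_mid (a point): Another sample bottle like bottle0, point half-way up; may be absent.
- beaker_mid (a point): Centre (40 mm up) of a glass beaker, 68 mm across, 80 mm tall, standing among the sample bottles. Not part of the job. z up.
- flask_mid (a point): Point 40 mm up on the axis of a conical glass flask, 76 mm across the foot, 110 mm tall, on the bench to the robot's left. Not part of the job. z up.
- wash_mid (a point): Point 60 mm up on the axis of a white wash bottle, 70 mm across, 180 mm tall with a bent spout. Not part of the job. z up.
- reagent_mid (a point): Point 60 mm up on the axis of a brown reagent bottle, 76 mm across, 150 mm tall, with black cap and blank label. Not part of the job. z up.
There are look-alikes about, which are no part of the job. What is shaped like the part that bears bottle4_mid but red is not meant. What is shaped like the part that bears bottle0_mid but green is not meant.

How it is judged:
On the way, in this order (a step that is already met when the one before it is completed fails the run):
1. with no bottle on the carousel, the lever has been run to its stop in the loose direction (lever angle below -0.46 rad, every bottle more than 160 mm from the axis) (value of joint lever below -0.46 rad and horizontal distance between each of bottle0_mid, bottle1_mid, bottle2_mid, bottle3_mid, bottle4_mid and carousel_axis above 0.16 m), for 0.1 s.
2. still with no bottle on the carousel, the lever has then been run to its stop in the gripping direction (lever angle above +0.46 rad) (value of joint lever above 0.46 rad and horizontal distance between each of bottle0_mid, bottle1_mid, bottle2_mid, bottle3_mid, bottle4_mid and carousel_axis above 0.16 m), for 0.1 s.
At the end, for the whole second after the job is handed in: Every bottle stands in a cup (centre 90-110 mm from the axis, middle 92.5-104.5 mm up, tilt under 0.15 rad), its centre at x > -8 mm in carousel_axis, so wholly behind the shield's edge; lever at its loose-way stop (below -0.44 rad), turntable at rest (horizontal distance between bottle0_mid and carousel_axis between 0.09 and 0.11 m and x of each of bottle0_mid, bottle1_mid, bottle2_mid, bottle3_mid, bottle4_mid in the frame of carousel_axis above -0.008 m and z of bottle0_mid in the frame of carousel_axis between 0.0925 and 0.1045 m and angle between each of bottle0_mid, bottle1_mid, bottle2_mid, bottle3_mid, bottle4_mid's own z axis and vertical below 0.15 rad and horizontal distance between bottle1_mid and carousel_axis between 0.09 and 0.11 m and z of bottle1_mid in the frame of carousel_axis between 0.0925 and 0.1045 m and horizontal distance between bottle2_mid and carousel_axis between 0.09 and 0.11 m and z of bottle2_mid in the frame of carousel_axis between 0.0925 and 0.1045 m and horizontal distance between bottle3_mid and carousel_axis between 0.09 and 0.11 m and z of bottle3_mid in the frame of carousel_axis between 0.0925 and 0.1045 m and horizontal distance between bottle4_mid and carousel_axis between 0.09 and 0.11 m and z of bottle4_mid in the frame of carousel_axis between 0.0925 and 0.1045 m and value of joint lever below -0.44 rad and velocity of joint turntable between -0.05 and 0.05 rad/s); the robot touches nothing.
It fails at once if the glass beaker is knocked over (tilted more than 0.5 rad) or pushed more than 60 mm away (distance of beaker_mid from where it was at the start of the episode above 0.06 m or angle between beaker_mid's own z axis and vertical above 0.5 rad).
It fails at once if the conical flask is knocked over (tilted more than 0.5 rad) or pushed more than 60 mm away (distance of flask_mid from where it was at the start of the episode above 0.06 m or angle between flask_mid's own z axis and vertical above 0.5 rad).
It fails at once if the wash bottle is knocked over (tilted more than 0.5 rad) or pushed more than 60 mm away (distance of wash_mid from where it was at the start of the episode above 0.06 m or angle between wash_mid's own z axis and vertical above 0.5 rad).
It fails at once if the brown reagent bottle is knocked over (tilted more than 0.5 rad) or pushed more than 60 mm away (distance of reagent_mid from where it was at the start of the episode above 0.06 m or angle between reagent_mid's own z axis and vertical above 0.5 rad).
Of bottle0, bottle1, bottle2, bottle3, bottle4 only 3 to 4 are there at a start; the rules pass over those that are not, and their reading is None.
At some moment in a run one of bottle0, bottle1, bottle2, bottle3, bottle4 may be knocked a few centimetres aside while the robot is not near it.
It also fails if it takes over 210 s, if anything falls off the work surface, if the arm or the gripper's body presses on something with over 40 N, if the wrist force passes 120 N, or if a joint passes its speed limit or range.

## Working session

There is one attempt and no reset: what is moved stays moved. The work goes in short steps, each a Python script; the robot and the scene stay as the last script left them, time stands still between calls to the robot, and variables do not carry over. Pictures are saved under pics/ and viewed, about 12 in all and at most 16, crops included, and the job is handed in when it is done.

```bash
mkdir -p pics; ls; cat > h.py <<'E'
import numpy as np, cv2
from cell import env, kin, camera, calibration, job
def cloud(name):
    c=calibration(name); im,d=camera(name)
    R=cv2.Rodrigues(np.array(c["rvec"],float))[0]; t=np.array(c["tvec"],float).ravel()
    v,u=np.mgrid[0:420,0:560]
    P=np.stack([(u-c["cx"])/c["fx"]*d,(v-c["cy"])/c["fy"]*d,d],-1)
    W=(P-t)@R
    W[d<=0]=np.nan
    return im,W,d
E
python3 - <<'E'
from h import *
s=env.get_state();print(s["time"],s["tcp_pos"],s["orientation"],s["opening"])
for n in("scene","side"):
    im,W,d=cloud(n); cv2.imwrite(f"pics/{n}0.png",im); np.save(f"pics/{n}0.npy",W)
    c=calibration(n);R=cv2.Rodrigues(np.array(c["rvec"],float))[0];print(n,c["fx"],-R.T@np.array(c["tvec"]).ravel(),R[2])
E
```

```text
pics
0.0 [0.17393218 0.65172367 0.30293731] [-5.82813910e-05  1.30030997e-01  9.91509505e-01 -9.15422776e-04] 0.08547404215726194
scene 476.99151115977605 [1.43905187 0.24670096 1.24740058] [-0.6075169  -0.17831767 -0.77403231]
side 529.4072047267008 [ 0.05605512 -1.12822276  0.87117962] [ 0.35411734  0.77465359 -0.52393962]
```

View pics/scene0.png

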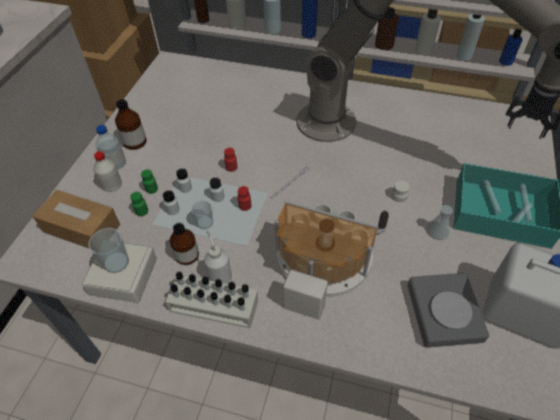

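View pics/side0.png

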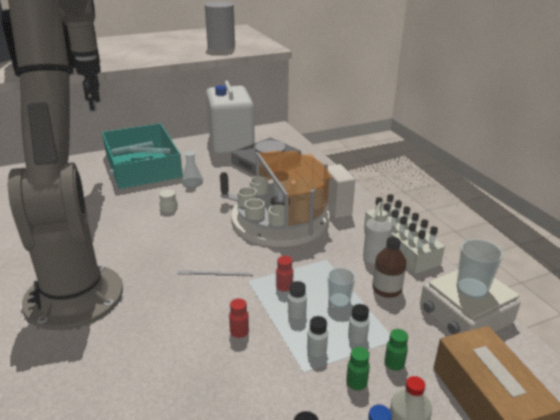

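Scene view: three black-capped bottles at (183,180), (216,188), (170,202); red and green look-alikes beside them; beaker (203,213); reagent bottle (183,243) and wash bottle (215,265); flask (441,222); carousel around (325,240), its knob at (383,218). The side view agrees: bottles (297,300), (317,335), (360,322), knob (225,182), and the cups open towards the robot.

```bash
python3 - <<'E'
from h import *
from scipy.optimize import least_squares
A={n:(cv2.imread(f"pics/{n}0.png"),np.load(f"pics/{n}0.npy")) for n in("scene","side")}
def near(n,u,v,r=25):
    im,W=A[n];s=np.s_[v-r:v+r,u-r:u+r];return im[s].reshape(-1,3).astype(int),W[s].reshape(-1,3)
def cap(n,u,v,h,R,r=10,tol=.006):
    im,W=near(n,u,v,r); k=(abs(W[:,2]-h)<tol)
    p=W[k]; 
    if len(p)<4: return n,len(p),np.nanmax(W[:,2])
    return n,len(p),((p.min(0)+p.max(0))/2).round(4),np.ptp(p,axis=0).round(3)
for a,b in(((183,174),(297,289)),((216,182),(318,323)),((170,196),(360,312))):
    print("bot");print(cap("scene",*a,.085,.019));print(cap("side",*b,.085,.019))
print("knob",cap("scene",384,214,.108,.0135),cap("side",224,175,.108,.0135))
print("beaker",cap("scene",203,210,.08,0,18),cap("side",340,280,.08,0,18))
print("flask",cap("scene",445,212,.11,0,12),cap("side",191,155,.11,0,12))
print("reag",cap("scene",180,231,.15,0,12),cap("side",393,245,.15,0,12))
print("wash",cap("scene",213,255,.15,0,20,.04),cap("side",379,220,.15,0,20,.04))
for n,(u,v) in(("scene",(325,240)),("side",(285,195))):
    im,W=near(n,u,v,75)
    for h,R in((.022,.15),(.056,.131),(.167,.139)):
        p=W[abs(W[:,2]-h)<.005][:,:2]
        p=p[np.linalg.norm(p-np.median(p,0),axis=1)<.2]
        hull=cv2.convexHull(p.astype(np.float32))[:,0]
        f=least_squares(lambda c:np.hypot(*(hull-c).T)-R,np.median(p,0),loss="soft_l1",f_scale=.003)
        print(n,h,len(p),len(hull),f.x.round(4),np.median(abs(f.fun)).round(4), p.min(0).round(3),p.max(0).round(3))
    q=W[abs(W[:,2]-.167)<.006]; r=cv2.minAreaRect(q[:,:2].astype(np.float32)); print("roof",len(q),r)
    print(cv2.boxPoints(r))
E
```

```text
bot
('scene', 81, array([ 0.4698, -0.3963,  0.0848]), array([0.043, 0.04 , 0.011]))
('side', 165, array([ 0.4774, -0.2758,  0.0846]), array([0.037, 0.038, 0.011]))
bot
('scene', 86, array([ 0.4795, -0.2733,  0.0851]), array([0.037, 0.037, 0.012]))
('side', 203, array([ 0.4671, -0.4009,  0.0846]), array([0.036, 0.04 , 0.011]))
bot
('scene', 88, array([ 0.5725, -0.4004,  0.0847]), array([0.035, 0.039, 0.011]))
('side', 179, array([ 0.57  , -0.4027,  0.0838]), array([0.036, 0.037, 0.009]))
knob ('scene', 42, array([0.4878, 0.2851, 0.1077]), array([0.027, 0.022, 0.011])) ('side', 27, array([0.4847, 0.2816, 0.1062]), array([0.02 , 0.023, 0.008]))
beaker ('scene', 98, array([ 0.5932, -0.2779,  0.0797]), array([0.067, 0.068, 0.011])) ('side', 176, array([ 0.5912, -0.2769,  0.0789]), array([0.069, 0.071, 0.01 ]))
flask ('scene', 99, array([0.4302, 0.4634, 0.1109]), array([0.038, 0.036, 0.01 ])) ('side', 54, array([0.4277, 0.4625, 0.109 ]), array([0.035, 0.041, 0.01 ]))
reag ('scene', 101, array([ 0.7272, -0.2832,  0.1496]), array([0.037, 0.031, 0.011])) ('side', 117, array([ 0.7256, -0.2852,
[... 387 characters left out ...]
0.0035 [ 0.567 -0.016] [0.762 0.268]
roof 4014 ((0.6684887409210205, 0.12383794784545898), (0.2817114591598511, 0.18650129437446594), 85.00701904296875)
[[ 0.56333274 -0.00836734]
 [ 0.7491264  -0.02459924]
 [ 0.77364475  0.25604326]
 [ 0.5878511   0.27227515]]
side 0.022 1325 32 [0.6112 0.1244] 0.0008 [ 0.462 -0.026] [0.769 0.233]
side 0.056 652 16 [0.6332 0.1115] 0.0088 [ 0.475 -0.023] [0.773 0.288]
side 0.167 1976 21 [0.6263 0.1262] 0.0053 [ 0.565 -0.02 ] [0.759 0.271]
roof 2147 ((0.6675483584403992, 0.12181185185909271), (0.2877432405948639, 0.1826656609773636), 85.08838653564453)
[[ 0.56423277 -0.01371165]
 [ 0.7462277  -0.02935128]
 [ 0.77086395  0.25733536]
 [ 0.58886904  0.27297497]]
```

```bash
cat >> h.py <<'E'
def Q(jaw):  # jaws along world angle (deg), tool down
    a=np.radians(jaw+90)/2; return np.array([0,np.cos(a),np.sin(a),0])
def st(m=""):
    s=env.get_state(); print(m,round(s["time"],1),s["tcp_pos"].round(4) if hasattr(s["tcp_pos"],"round") else s["tcp_pos"],"op",round(s["opening"],4),"F",np.round(s["force"],1)); return s
E
python3 - <<'E'
from h import *
env.reach([0.52,0.13,0.42],Q(90)); st()
im,W,d=cloud("wrist"); cv2.imwrite("pics/w1.png",im); np.save("pics/w1.npy",W)
print(env.get_state()["qpos"])
E
```

```text
2.4 [0.5198 0.1312 0.4198] op 0.0855 F [-0.1  0.2 -0.5]
[-0.75051162  0.15222213  0.44431004  1.75800041 -0.06885779  1.24707939
  1.28375388]
```

View pics/w1.png

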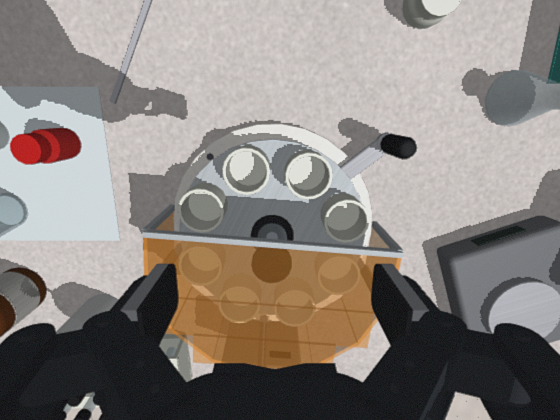

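Wrist view: front cups at (203,210), (246,171), (308,175), (345,218), all empty; lamp-well cap at (270,232); knob at (403,147); the shield's edge bar runs from (145,235) to (400,250).

```bash
cat >> h.py <<'E'
from scipy.optimize import least_squares
def circ(p,R,c0,inner=False):
    return least_squares(lambda c:np.hypot(*(p-c).T)-R,c0,loss="soft_l1",f_scale=.002).x
def rim(W,c0,tol=.005):   # annulus 25..29 mm at z=.094
    p=W.reshape(-1,3); p=p[(abs(p[:,2]-.094)<tol)]; p=p[:,:2]; c=np.array(c0,float)
    for k in(.042,.036,.033):
        q=p[np.hypot(*(p-c).T)<k]
        if len(q)<8: return None
        c=circ(q,.027,c)
    return c,len(q)
E
python3 - <<'E'
from h import *
W=np.load("pics/w1.npy")
cs=[]
for u,v in((203,210),(246,171),(308,175),(345,218)):
    p=W[v-25:v+25,u-25:u+25].reshape(-1,3); p=p[abs(p[:,2]-.094)<.006]
    c0=(p.min(0)+p.max(0))[:2]/2; r=rim(W,c0); print(c0.round(4),np.ptp(p,axis=0).round(3),r); cs.append(r[0])
cs=np.array(cs)
# axis: circle of R .1 through cups
ax=circ(cs,.1,[.611,.126]); print("axis from cups",ax,np.hypot(*(cs-ax).T))
a=np.degrees(np.unwrap(np.arctan2(*(cs-ax).T[::-1]))); print("ang",a,np.diff(a))
for h,R in((.022,.15),(.056,.131)):
    p=W.reshape(-1,3);p=p[(abs(p[:,2]-h)<.005)][:,:2];p=p[np.hypot(*(p-ax).T)<.17]
    hull=cv2.convexHull(p.astype(np.float32))[:,0]; hull=hull[abs(np.hypot(*(hull-ax).T)-R)<.012]; print(h,len(hull),circ(hull,R,ax))
p=W[120:170,375:425].reshape(-1,3);p=p[abs(p[:,2]-.108)<.004];k=(p.min(0)+p.max(0))/2;print("knob",k,np.ptp(p,axis=0),np.hypot(*(k[:2]-ax)),np.degrees(np.arctan2(*(k[:2]-ax)[::-1])))
# roof front edge
p=W.reshape(-1,3);p=p[(abs(p[:,2]-.165)<.005)]; 
p=p[np.hypot(*(p[:,:2]-ax).T)<.16]
b=np.round((p[:,1])/.01); e=np.array([[p[b==i,0].min(),i*.01] for i in np.unique(b) if (b==i).sum()>5]); e=e[2:-2]
f=np.polyfit(e[:,1],e[:,0],1); print("edge yaw",np.degrees(np.arctan(f[0])),"dist axis",(ax[0]-np.polyval(f,ax[1]))*np.cos(np.arctan(f[0])), np.polyval(f,e[:,1]).round(3)-e[:,0].round(3))
E
```

```text
[0.5694 0.0395] [0.057 0.057 0.009] (array([0.56900541, 0.03983928]), 536)
[0.5195 0.0973] [0.057 0.056 0.01 ] (array([0.51935941, 0.09746176]), 510)
[0.5255 0.1735] [0.058 0.057 0.009] (array([0.52487964, 0.1731463 ]), 519)
[0.5789 0.2199] [0.066 0.064 0.01 ] (array([0.58259472, 0.22288716]), 515)
axis from cups [0.61454437 0.12849812] [0.09967039 0.10011709 0.10016599 0.09964975]
ang [-117.18696605 -161.94073622 -206.47081548 -251.29960726] [-44.75377017 -44.53007926 -44.82879178]
0.022 48 [0.61577205 0.12892739]
0.056 45 [0.61543604 0.12838137]
knob [0.49023567 0.28443493 0.10779893] [0.02285543 0.02177592 0.00742674] 0.19942151750555465 128.56092691804866
edge yaw 4.857334976799564 dist axis 0.03359979184926813 [ 0.     0.     0.     0.     0.     0.     0.     0.     0.001  0.
  0.     0.     0.     0.     0.     0.001 -0.001  0.     0.     0.
  0.     0.001 -0.001  0.     0.   ]
```

```bash
cat >> h.py <<'E'
AX=np.array([.6152,.1286]); YAW=-4.9; ZK=.095+.054; QL=Q(0)
def kp(th,z=ZK):
    a=np.radians(122+YAW)+th; return np.r_[AX+.2*np.array([np.cos(a),np.sin(a)]),z]
def grab(th,off=(0,0)):
    env.grip(.06); p=kp(th,.30); p[:2]+=off; env.reach(p,QL); p[2]=ZK; 
    if env.movel(p,.2,stop_force=15): st("CONTACT")
    env.grip(.02,40); return st("gripped")
def lever(a,b,v=.12):
    n=max(2,int(abs(b-a)/.13)+1)
    for t in np.linspace(a,b,n+1)[1:]:
        if env.movel(kp(t),v,stop_force=20): st("stop near %.2f"%t); break
    s=st("lever %.2f"%b); d=np.array(s["tcp_pos"])[:2]-AX; print("  est th",round(np.arctan2(d[1],d[0])-np.radians(122+YAW),3),"r",np.hypot(*d).round(4))
def release():
    env.grip(.06); s=env.get_state(); p=np.array(s["tcp_pos"]); p[2]=.30; env.movel(p,.25)
E
python3 - <<'E'
from h import *
th=np.radians(128.56-122-YAW); print(th)
grab(th); lever(th,-.53)
E
```

```text
0.2000147322785502
gripped 5.6 [0.4912 0.2855 0.1501] op 0.0257 F [-0.2  0.   5.7]
lever -0.53 7.7 [0.6263 0.3268 0.1501] op 0.0256 F [-2.3 -5.2 12.2]
  est th -0.529 r 0.1985
```

```bash
python3 - <<'E'
from h import *
env.dwell(.3); lever(-.53,.535); env.dwell(.3); lever(.535,-.53); env.dwell(.2); release()
env.reach([0.52,0.13,0.42],Q(90))
im,W,d=cloud("wrist"); cv2.imwrite("pics/w2.png",im); np.save("pics/w2.npy",W); st()
im,W,d=cloud("side"); cv2.imwrite("pics/s2.png",im); np.save("pics/s2.npy",W)
E
```

```text
lever 0.54 11.2 [0.4453 0.2357 0.15  ] op 0.0262 F [-0.9  0.5 11.6]
  est th 0.535 r 0.2009
lever -0.53 14.6 [0.6263 0.3268 0.1501] op 0.0258 F [-1.1 -3.5 10.8]
  est th -0.529 r 0.1985
 17.5 [0.52   0.1306 0.4191] op 0.06 F [-0.2 -0.6 -0.4]
```

View pics/w2.png

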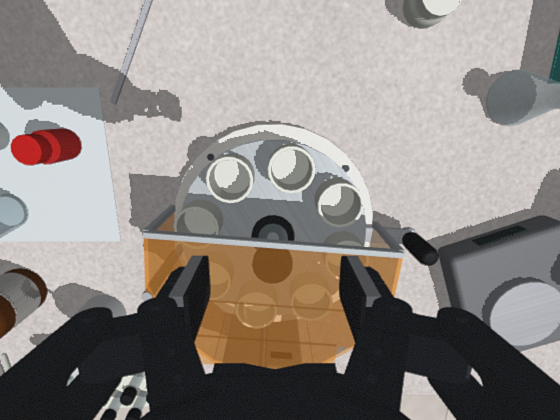

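Wrist view: lever knob (420,247) at the loose stop, cups now at (200,222), (230,180), (291,168), (340,203): the turntable followed counter-clockwise. Next I measure the cups and the bottles.

```bash
cat >> h.py <<'E'
def cups(W):
    out=[]
    p=W.reshape(-1,3); p=p[(abs(p[:,2]-.094)<.005)][:,:2]
    best=[]
    for ph in np.arange(0,45,1.):   # phase search
        t=np.radians(np.arange(90,271,45)+ph%45+YAW); C=AX+.1*np.c_[np.cos(t),np.sin(t)]
        C=C[(C-AX)@[np.cos(np.radians(YAW)),np.sin(np.radians(YAW))]<-.06]
        D=np.hypot(p[:,None,0]-C[:,0],p[:,None,1]-C[:,1]).min(1)
        best.append((np.mean(abs(D-.027)<.003)*1.,ph))
    ph=max(best)[1]
    for a in np.arange(ph-45,361,45)+0.:
        t=np.radians(a+YAW); c=AX+.1*np.array([np.cos(t),np.sin(t)])
        if 128<=a<=240:
            r=rim(W,c)
            if r: e=r[0]-AX; out.append((np.degrees(np.arctan2(e[1],e[0]))%360-YAW,r[0],np.hypot(*e),r[1]))
    return out
def tops(im,W,h=.085,lo=60):   # dark cap tops
    m=((abs(W[...,2]-h)<.005)&(im.max(2)<lo)&(W[...,1]<-.1)).astype(np.uint8)
    n,l,s,_=cv2.connectedComponentsWithStats(m); o=[]
    for i in range(1,n):
        if s[i,4]>30:
            p=W[l==i]; o.append((((p.min(0)+p.max(0))/2).round(4),np.ptp(p,axis=0).round(3),s[i,4]))
    return o
E
python3 - <<'E'
from h import *
for c in cups(np.load("pics/w2.npy")): print(c)
env.reach([0.46,-0.33,0.42],Q(85))
im,W,d=cloud("wrist"); cv2.imwrite("pics/w3.png",im); np.save("pics/w3.npy",W); st()
for t in tops(im,W): print(t)
m=((abs(W[...,2]-.085)<.006)).astype(np.uint8)
n,l,s,_=cv2.connectedComponentsWithStats(m)
for i in range(1,n):
    if s[i,4]>60: p=W[l==i]; print("any",((p.min(0)+p.max(0))/2).round(3),np.ptp(p,axis=0).round(3),np.median(im[l==i],0))
E
```

```text
(np.float64(171.9623763416128), array([0.51694968, 0.15117024]), np.float64(0.10080942500676136), 516)
(np.float64(216.2456778573889), array([0.52923421, 0.07623807]), np.float64(0.10065728605624293), 519)
 19.3 [ 0.461  -0.3287  0.4198] op 0.0598 F [-0.4  0.8  0.8]
(array([ 0.4704, -0.3977,  0.0847]), array([0.035, 0.036, 0.009]), np.int32(661))
(array([ 0.4803, -0.2757,  0.0845]), array([0.035, 0.035, 0.009]), np.int32(637))
(array([ 0.5727, -0.4002,  0.0849]), array([0.035, 0.036, 0.009]), np.int32(550))
(array([ 0.7072, -0.2866,  0.085 ]), array([0.031, 0.069, 0.01 ]), np.int32(213))
any [ 0.335 -0.278  0.084] [0.037 0.036 0.01 ] [ 41.  43. 182.]
any [ 0.43  -0.668  0.085] [0.053 0.02  0.012] [122.  121.  117.5]
any [ 0.481 -0.274  0.084] [0.037 0.038 0.01 ] [41. 39. 38.]
any [ 0.471 -0.398  0.084] [0.037 0.037 0.01 ] [35. 34. 33.]
any [ 0.494 -0.173  0.084] [0.037 0.036 0.01 ] [ 46.  48. 188.]
any [ 0.506 -0.511  0.084] [0.038 0.037 0.01 ] [ 64. 130.  43.]
any [ 0.519 -0.645  0.085] [0.066 0.046 0.012] [118. 123. 122.]
any [0.569 0.023 0.085] [0.012 0.032 0.012] [89. 93. 92.]
any [ 0.61  -0.011  0.085] [0.083 0.015 0.012] [61. 72. 82.]
any [ 0.596 -0.279  0.082] [0.067 0.064 0.005] [196. 192. 177.]
any [ 0.574 -0.401  0.084] [0.037 0.037 0.01 ] [34. 32. 32.]
any [ 0.605 -0.502  0.084] [0.035 0.033 0.01 ] [ 64. 129.  42.]
any [0.682 0.007 0.085] [0.035 0.017 0.012] [57. 73. 88.]
any [ 0.659 -0.7    0.085] [0.012 0.088 0.012] [45. 62. 77.]
any [ 0.712 -0.284  0.085] [0.04  0.075 0.012] [17. 26. 43.]
any [0.788 0.065 0.085] [0.038 0.017 0.012] [81. 83. 83.]
any [ 0.769 -0.555  0.085] [0.045 0.009 0.011] [ 59.  83. 104.]
```

View pics/w3.png

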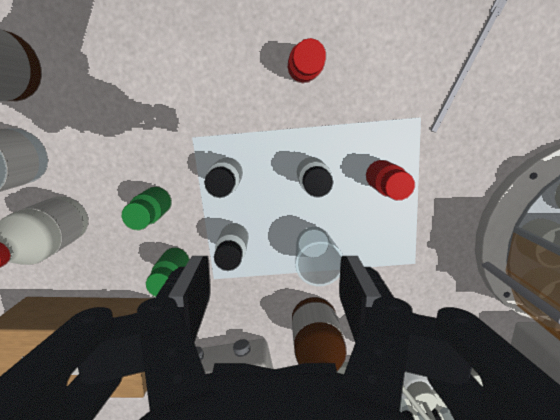

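Wrist view of the paper: exactly three black caps at (220,180), (316,180) and (228,255), the beaker at (318,260), and red and green look-alikes further out. Measured cap-top height is 0.085 m, as it should be. I'll load the first bottle.

```bash
cat >> h.py <<'E'
REL=.114; QB=Q(85)
def find(guess):
    env.reach([0.46,-0.33,0.42],QB); env.dwell(.2); im,W,d=cloud("wrist")
    T=[t for t in tops(im,W) if t[0][0]<.66 and max(t[1][:2])<.045]
    for t in T: print("  cap",t)
    return T
def pick(b):
    env.grip(.068); env.reach([*b,.26],QB)
    if env.movel([*b,REL],.2,stop_force=15): st("CONTACT pick")
    env.grip(.03,40); s=st("picked"); 
    off=np.array(s["tcp_pos"])[:2]-b; print("  off",off.round(4))
    env.movel([*b,.36],.25); st("up"); return off
def place(c):
    env.reach([*c,.36],QB); env.movel([*c,.225],.25); env.dwell(.2); st("above")
    for dx,dy in [(0,0)]+[(r*np.cos(a),r*np.sin(a)) for r in(.002,.004) for a in np.arange(0,6.2,np.pi/3)]:
        p=np.array(c)+[dx,dy]
        env.movel([*p,.216],.1); hit=env.movel([*p,.056+REL-.001],.06,stop_force=10); s=st("down %s %.3f %.3f"%(hit,dx,dy))
        if s["tcp_pos"][2]<.056+REL+.008: break
    else: print("FAILED"); return False
    env.grip(.06); q=np.array(env.get_state()["tcp_pos"]); q[2]=.30; env.movel(q,.2); st("placed"); return True
E
python3 - <<'E'
from h import *
pick(np.array([.4705,-.398])); place([.5292,.0762])
T=find(0)
env.reach([0.52,0.13,0.42],Q(90)); im,W,d=cloud("wrist"); cv2.imwrite("pics/w4.png",im); np.save("pics/w4.npy",W)
for c in cups(W): print(c)
E
```

```text
picked 21.5 [ 0.4713 -0.3987  0.1157] op 0.0439 F [0.2 0.9 5.6]
  off [ 0.0008 -0.0007]
up 22.6 [ 0.4701 -0.3973  0.3585] op 0.0435 F [-1.1  0.5 -0.8]
above 25.2 [0.5302 0.0762 0.2266] op 0.0433 F [ 0.9  0.  -1. ]
down True 0.000 0.000 26.2 [0.5287 0.0755 0.1712] op 0.0434 F [-1.5 -0.9  4.3]
placed 27.3 [0.5274 0.0763 0.299 ] op 0.06 F [ 0.4  0.7 -1. ]
  cap (array([ 0.4839, -0.251 ,  0.0845]), array([0.035, 0.035, 0.009]), np.int32(643))
  cap (array([ 0.5732, -0.4004,  0.0844]), array([0.036, 0.036, 0.009]), np.int32(550))
(np.float64(171.94814175655708), array([0.51692446, 0.15120174]), np.float64(0.10084106150233038), 521)
(np.float64(216.8250168490886), array([0.53005279, 0.07554893]), np.float64(0.10032180147527008), 403)
```

View pics/w4.png

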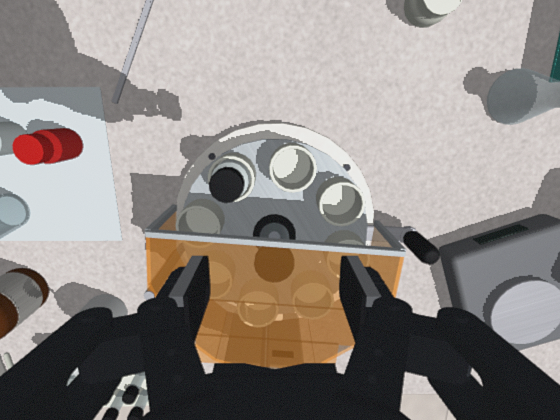

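Wrist view: the first bottle stands in the cup at (228,183), the next cup (291,168) is free. Bottle B was knocked aside to (0.484, -0.251), so I pick it at the new spot with a narrower opening, then do a lever stroke.

```bash
sed -i 's/env.grip(.068); env.reach/env.grip(.057); env.reach/' h.py; python3 - <<'E'
from h import *
pick(np.array([.4839,-.251])); ok=place([.5169,.1512])
if ok:
    grab(-.53); lever(-.53,.535); lever(.535,-.53); env.dwell(.2); release()
    env.reach([0.52,0.13,0.42],Q(90)); env.dwell(.2); im,W,d=cloud("wrist"); cv2.imwrite("pics/w5.png",im); np.save("pics/w5.npy",W)
    for c in cups(W): print(c)
    find(0)
E
```

```text
picked 33.8 [ 0.4848 -0.2513  0.1154] op 0.0438 F [-0.5  1.4  7.3]
  off [ 0.0009 -0.0003]
up 34.9 [ 0.4834 -0.2504  0.3587] op 0.0437 F [ 0.8 -0.8 -1.8]
above 37.3 [0.5178 0.1512 0.2264] op 0.0434 F [ 0.5 -0.2 -1.5]
down True 0.000 0.000 38.3 [0.5165 0.1514 0.171 ] op 0.0435 F [-0.5  1.1  2.7]
placed 39.4 [0.5151 0.1515 0.299 ] op 0.0598 F [-0.6  1.  -1.1]
gripped 42.2 [0.6264 0.3283 0.1505] op 0.0262 F [-4.3 -0.1  5.7]
lever 0.54 45.4 [0.4453 0.2366 0.1503] op 0.0264 F [-7.8  5.4 16.5]
  est th 0.532 r 0.2013
lever -0.53 48.5 [0.6264 0.3283 0.1505] op 0.0259 F [-4.9  1.6 10.9]
  est th -0.529 r 0.2001
(np.float64(141.29756234769292), array([0.54249937, 0.19783777]), np.float64(0.10039547003302048), 526)
(np.float64(185.65730524465542), array([0.51427363, 0.12726593]), np.float64(0.10093519135538084), 512)
(np.float64(230.7040326206203), array([0.54520495, 0.05661238]), np.float64(0.1004067928907665), 423)
  cap (array([ 0.5727, -0.4005,  0.0846]), array([0.035, 0.036, 0.008]), np.int32(547))
```

View pics/w5.png

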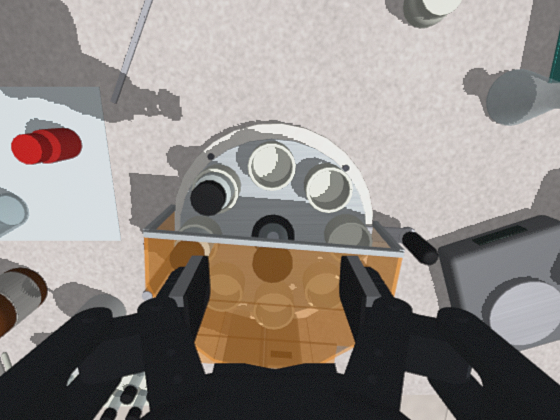

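Wrist view: one bottle at (210,195), the first under the shield at (195,240), and a free cup centred at the front at (271,165). I load the last bottle and do two full strokes.

```bash
python3 - <<'E'
from h import *
pick(np.array([.5727,-.4004])); ok=place([.5143,.1273])
if ok:
    grab(-.53)
    for i in range(2): lever(-.53,.535); lever(.535,-.53)
    env.dwell(.2); release()
    env.reach([0.52,0.13,0.42],Q(90)); env.dwell(.2); im,W,d=cloud("wrist"); cv2.imwrite("pics/w6.png",im); np.save("pics/w6.npy",W)
    find(0)
    env.reach([.3,.5,.42],Q(90)); env.dwell(.2)
    for n in("scene","side"):
        im,W,d=cloud(n); cv2.imwrite(f"pics/{n}7.png",im); np.save(f"pics/{n}7.npy",W)
    st()
a=cv2.imread("pics/scene7.png")[150:330,180:460]; b=cv2.imread("pics/side7.png")[120:300,180:460]
cv2.imwrite("pics/c7.png",cv2.resize(np.vstack([a,b]),None,fx=1.6,fy=1.6))
E
```

```text
picked 55.7 [ 0.5735 -0.4013  0.1163] op 0.0434 F [-0.2 -0.   7.5]
  off [ 0.0008 -0.0009]
up 56.8 [ 0.5724 -0.3997  0.3583] op 0.0436 F [ 1.  -0.  -2.6]
above 59.6 [0.5152 0.1275 0.2265] op 0.0436 F [ 0.3  0.  -0.8]
down True 0.000 0.000 60.6 [0.5138 0.1269 0.1718] op 0.0437 F [-1.6  0.2  5.6]
placed 61.7 [0.5124 0.1274 0.2991] op 0.0598 F [ 0.9  0.2 -1. ]
gripped 64.5 [0.6264 0.3284 0.1505] op 0.0259 F [-4.7 -0.9  7.8]
lever 0.54 67.6 [0.4454 0.2368 0.1502] op 0.0259 F [-7.8  6.  17.5]
  est th 0.53 r 0.2014
lever -0.53 70.8 [0.6264 0.3284 0.1504] op 0.0255 F [-4.6  1.6 11.2]
  est th -0.529 r 0.2001
lever 0.54 73.9 [0.445  0.2363 0.1502] op 0.0261 F [-7.8  5.4 19.4]
  est th 0.534 r 0.2014
lever -0.53 77.1 [0.6264 0.3284 0.1504] op 0.0256 F [-4.7  2.3 11. ]
  est th -0.529 r 0.2001
 85.2 [0.3002 0.4998 0.42  ] op 0.0603 F [0.3 0.5 0.3]
```

View pics/w6.png

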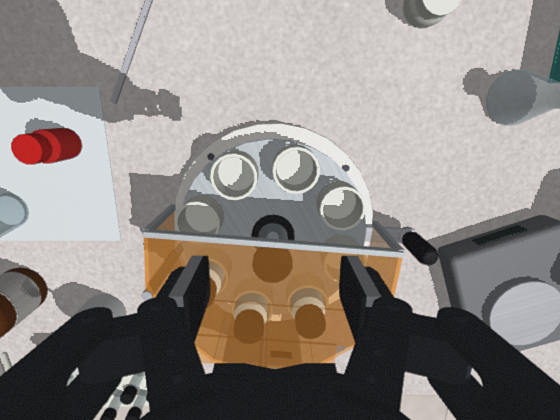

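View pics/c7.png

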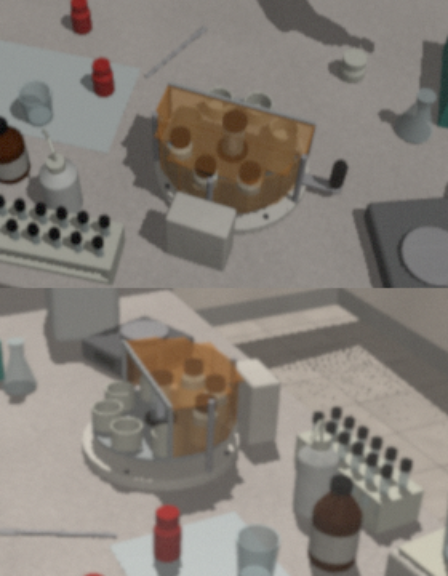

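Three bottles stand upright in cups under the amber shield (wrist crops at (210,280), (250,315) and (308,312); both other views agree). The paper is empty, and the lever is at its loose end. I make a last numeric check and hand in.

```bash
python3 - <<'E'
from h import *
W=np.load("pics/w6.npy")
p=W.reshape(-1,3);p=p[(abs(p[:,2]-.108)<.004)&(abs(np.hypot(*(p[:,:2]-AX).T)-.2)<.02)&(p[:,1]>.2)]
k=((p.min(0)+p.max(0))/2)[:2]-AX; print(len(p),"lever",np.arctan2(k[1],k[0])-np.radians(122+YAW),np.hypot(*k))
print([round(c[0],1) for c in cups(W)])
for n,a,b in(("scene",(203,210,.08,18),(445,212,.11,12)),("side",(340,280,.08,18),(191,155,.11,12))):
    for u,v,h,r in(a,b):
        q=np.load(f"pics/{n}7.npy")[v-r:v+r,u-r:u+r].reshape(-1,3); q=q[abs(q[:,2]-h)<.006]; print(n,((q.min(0)+q.max(0))/2).round(3))
job.job_done()
E
```

```text
254 lever -0.5344528620985507 0.19905556903597796
[np.float64(168.7), np.float64(212.9)]
scene [ 0.594 -0.277  0.08 ]
scene [0.429 0.464 0.11 ]
side [ 0.593 -0.278  0.079]
side [0.427 0.463 0.109]
the job is handed in; nothing more can be done
```

I handed the job in at about 85 s of the 210 s, and as far as my checks show it is done as asked. The system gives no verdict.

- **Lever trial:** with the cups empty I ran the lever to about -0.53 rad (loose) and then about +0.535 rad (gripping). The turntable followed counter-clockwise.
- **Loading:** three black-capped bottles were on the paper. I put each in its own cup at the open front, did one full stroke after the second, and two more after the third. One bottle was knocked about 25 mm aside during the run; I found it again and picked it up there.
- **Final position:** the cup angles put the bottles at about 303°, 348° and 33° in the carousel frame, so their centres are at least 50 mm behind the axis. All three pictures show them upright under the shield. I did not measure their final height or tilt, but each went down to within about 2 mm of the cup floor when placed.
- **Lever and arm:** the lever measures -0.534 rad, at its loose stop. The arm is parked clear.
- **Other glassware:** the beaker and flask measure within about 2 mm of where they started. The wash bottle and brown reagent bottle look unmoved in the pictures, but I did not measure them again.

None of the checks failed. The measurements of the carousel axis differed by 1 to 5 mm between camera views; I used the wrist-camera value, and all three bottles went in at the first try.

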